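# Set the wind-up timer of the welding bench's fume extractor

## Task

Set the fume extractor's wind-up timer to 10 minutes (the green mark): first twist its knob clockwise past the red 20-minute top mark until you feel it come up firmly against its end stop, without forcing it, then turn it back down to 10 minutes and let go. Then press the green start button fully down and release it; leave the other things on the bench where they are.

Things in the scene. Friction and masses are not known exactly. Their poses are not given: they have to be found in the camera images.
- timer_box: Blue control box of the fume extractor, fixed to the bench, 150 (x) x 270 (y) x 70 mm high. Origin: centre of its underside; x points from its front to its back (away from the robot at yaw 0), y to its left, z up. On its grey top panel are the timer, 55 mm to the +y side of the centre, and the start button, 85 mm to the -y side. Nothing on it stands higher than the knob.
- scale (a point): Centre of the round white scale plate (radius 63 mm) on the box's panel, on the timer's vertical axis, 72 mm above the bench. 21 ticks, one a minute, 0.1 rad apart; minutes grow clockwise seen from above. Seen from the axis the green 10-minute tick lies along the box's +x, the 0 tick 1.0 rad anticlockwise of it, the red 20-minute top tick 1.0 rad clockwise of it. Axes: the box's.
- windup_band (a point): Middle of the thin orange band on the scale that follows the red top mark, 60 mm from the axis. The timer's hard end stop lies 0.2 to 0.7 rad past the top mark, in a different place from timer to timer and not visible: it must be felt. Axes: the box's.
- knob_grip (a point): Centre of the black bar grip of the timer's knob, on the vertical axis, 105.5 mm above the bench, 10 mm below the bar's top. The bar is 44 mm long (point's x), 14 mm thick (y), 32 mm high, with upright sides, on a round foot (radius 23 mm, 8 mm thick) lying on the dial. A white line on its top marks the +x half. Let go, x points along the dial's pointer to 0.02 rad. Best turned in several grasps.
- knob: The knob as a whole; origin on the axis at its underside; x as the pointer when let go. It drives the dial through a torsion spring, 0.6 N m per rad of lead (angle of knob x ahead of the pointer). At the end stop the dial stands still and lead and torque grow: firmly against it means a lead of 0.42 rad (0.25 N m) or more for 0.2 s; 0.75 rad (0.45 N m) is forcing it and overstrains the drive.
- dial: Aluminium dial disc under the knob, radius 49 mm, 4 mm thick; origin on the axis at its underside, x along its red pointer. Turning clockwise winds it. Its drag is about 0.13 N m, so while it turns either way the knob leads it by about 0.22 rad (2.2 minutes); on letting go the knob springs back to the pointer and the dial stays. It starts at 1.5 to 9.5 minutes and does not run down during the job.
- pointer_tip (a point): Tip of the red pointer painted on the dial disc, 45 mm from the axis, 77 mm above the bench; x points outward along the pointer, z up. It shows the set minutes.
- mark10 (a point): The 10-minute mark: the place of the pointer's tip when the timer is set to 10 minutes (45 mm from the axis, at the pointer's height; a green tick is painted just outside it). Its axes are the box's.
- mark20 (a point): The 20-minute top mark: the place of the pointer's tip at 20 minutes (a red tick is painted just outside it). Its axes are the box's.
- start_top (a point): Centre of the top of the round green start button (radius 14 mm), which is pressed straight down 6 mm, 5 N when fully down, and springs back.
- start (a joint): Travel of the start button in m: 0 up, 0.006 fully down (fully down counts from 0.0045).
- tip_can: Bystander: small yellow-labelled can, 52 mm wide, 65 mm high; origin at the centre of its underside. Not to be moved.
- magnet_square: Bystander: red magnetic welding angle, 90 x 90 x 16 mm, lying flat in front of the box; origin at the centre of its underside. Not to be moved.
- wire_brush: Bystander: brush lying left of the box; origin at the centre of its underside. Not to be moved.
- locking_pliers: Bystander: steel locking pliers, about 190 mm long, lying right of the box; origin at the centre of its underside. Not to be moved.
- steel_rule: Bystander: flat steel rule 30 x 300 x 4 mm behind the box; origin at the centre of its underside. Not to be moved.

How it is judged:
By the outcome, as a careful person would: the job done as asked, in the order asked, and still so for the second after the job is handed in, with the robot touching nothing.
It also fails if it takes over 72 s, if anything falls off the work surface, if the arm or the gripper's body presses on something with over 40 N, if the wrist force passes 120 N, or if a joint passes its speed limit or range.

## Robot

A 7-joint arm with a two-finger parallel gripper is mounted at the origin on the work surface. World frame = base frame: x ahead of the robot, y to its left, z up, the work surface at z = 0. Lengths are in m, angles in rad, forces in N, time in s.
With the tool pointing down it reaches from about 0.4 to 0.85 m from the base axis. Payload 4.5 kg.
Tool frame: the origin (TCP) lies at the very end of the fingers, on their centre line; the grasp point (between the pads) lies 19 mm behind it; z points along the fingers, y is the line along which they close (so a half turn about z gives the same grasp; the last joint's range is limited). The gripper opens to 88 mm and grips with 3 to 60 N. Pads are 18 mm wide; open, the fingers measure 123 mm over their backs; the gripper's body (75 mm by 187 mm) begins 45 mm behind the grasp point.
Start: joints at [-1.153, 0.689, -0.195, 1.565, 0.157, 0.902, -0.215], TCP at [0.234, 0.58, 0.239] pointing down, gripper open.
Joint ranges: [-3.01, 3.01], [-0.46, 2.08], [-1.47, 1.51], [0.13, 2.56], [-1, 4.14], [0.04, 2.09], [-2.66, 2.66]. Speed limits (rad/s): [2.57, 2.57, 3.14, 3.14, 3.14, 3.14, 3.14].

## Interface

Orientations are given as a unit quaternion [x, y, z, w].
In Python, from plant import r gives the robot as it stands. The module is installed in compiled form; this text tells all that it offers.
- The arm moves only by the tool step_arm, never from a script. Its argument "increments" is a list of rows, each a list of 2 entries, a list of its own where there are three numbers: the shift along the world's x, y, z in cm, then the turn, a rotation vector about the world's x, y, z in degrees. A call has exactly 10 rows; each row shifts and turns the commanded pose from where the row before left it; what a row does not reach is not made up. A row lasts 1/10 s, in which the tool goes at most 50 mm and 8.59 degrees, less where a joint would pass 70% of its speed; a pose out of reach is approached as far as the arm can. A call is refused whole if a number of a shift passes 5 or a number of a turn 8.59, either way. A call with a gripper value outside its range is refused whole. "fingers" is the opening, from 0 (shut) to 1 (fully open), set as the call begins (left out, the last holds). The fingers move at their own pace and stop on an object; "grip_force" is the grip in N (left out, the last holds). Time passes only in rows, so rows that do not move let the fingers close, or fill a call up. It gives the time, the measured TCP pose, the force, the opening and the grip force at its end, in the units of the state.
- r.get_state(): the state, without advancing time (a new reading comes with each control period).
- r.snapshot(name): name is "side" or "top" or "wrist"; returns (picture, depth): 400x640x3 uint8, red, green, blue; 400x640 float32, m along the optical axis (not along the pixel's ray), 0 where there is no reading.
- r.calibration(name): a dict with "fov_y" (degrees; the focal length in pixels is half the picture's height over the tangent of half this angle, whatever the lens; pixels are square), "cx", "cy" (the principal point, pixels), "R" (3x3) and "t" (3): a world point X has camera coordinates R X + t. Camera axes: x right, y down, z forward; pixel columns grow to the right and rows downward; lengths in m; the calibration is good to about 2 mm. The wrist camera is an equidistant fisheye: a pixel r from the principal point sees the ray r / f radians off the axis. A picture is of the moment at which its call begins: read the wrist's pose just before it. calibration takes no time and is no camera call; for the wrist camera it gives the pose at the moment of the call.
- r.finish_job(): hands the job in; it is judged then, once.
The state is a dict: "clock": time; "q": joint angles; "qd": joint speeds; "joint_torque": joint torques, N m; "tool_pos": TCP position; "eef_rot": TCP orientation; "contact_force": force on the tool from outside, world axes, zero at the start; "moment": the same for the moment, N m; "opening": opening from 0.0 (shut) to 1.0 (fully open); "finger_force": force on a finger pad.
Only numpy, scipy, OpenCV 4.12 (cv2) and the standard library are available. Lean on these libraries where they do the work, as an engineer would, in place of code of your own. Each camera call takes 0.05 s, during which the arm holds its last target. There are 200 camera calls.

## Working session

There is one attempt and no reset: what is moved stays moved. The work goes in short steps, Python scripts to look and compute and a tool call to move; the robot and the scene stay as the last step left them, time stands still between calls to the robot, and variables do not carry over. Pictures are saved under pics/ and viewed, at most 10 in all, crops included, and the job is handed in when it is done.

Besides the shell and the picture viewer there is one more tool, called after "Request:" by a JSON object that holds its "fn" and its "kwargs". step_arm: Moves the arm, as the interface text tells. Its arguments: {"type":"object","properties":{"increments":{"type":"array","items":{"type":"array"}},"fingers":{"type":"number"},"grip_force":{"type":"number"}},"required":["increments"]}

```bash
mkdir -p pics
cat > h.py <<'E'
from plant import r
import numpy as np, cv2
def snap(n,f):
    c=r.calibration(n); p,d=r.snapshot(n); cv2.imwrite('pics/'+f,p[:,:,::-1]); np.savez('pics/'+f+'.npz',p=p,d=d); return p,d,c
def ray(c,u,v,fish=False):
    f=200/np.tan(np.radians(c['fov_y'])/2); x=(u-c['cx'])/f; y=(v-c['cy'])/f
    if fish:
        th=np.hypot(x,y); s=np.sin(th)/th if th>1e-9 else 1; d=np.array([x*s,y*s,np.cos(th)])
    else: d=np.array([x,y,1.])
    R=np.array(c['R']);t=np.array(c['t']); return -R.T@t, R.T@d
def onz(c,u,v,z,fish=False):
    o,d=ray(c,u,v,fish); return o+d*(z-o[2])/d[2]
E
python3 - <<'E'
from h import *
for n in('top','side'):
    p,d,c=snap(n,n+'1.png'); print(n,c['fov_y'],np.round(-np.array(c['R']).T@c['t'],3),np.round(c['R'],2).tolist())
s=r.get_state();print(s)
E
```

```text
top 48.50122944641744 [0.447 0.045 0.954] [[-0.02, -1.0, -0.01], [-0.98, 0.02, -0.2], [0.2, 0.0, -0.98]]
side 49.090099298305965 [ 0.228 -0.458  0.861] [[0.82, -0.57, 0.01], [-0.43, -0.65, -0.63], [0.36, 0.51, -0.78]]
{'clock': 0.1, 'q': array([-1.15323418,  0.6899129 , -0.19451463,  1.56620872,  0.15731103,
        0.90248702, -0.21511891]), 'qd': array([-3.72155100e-04, -1.82136300e-03, -2.51598642e-03, -7.94277140e-04,
       -1.05150698e-03,  4.38115225e-06,  2.32345508e-03]), 'joint_torque': array([-3.15791782e-03, -5.28497744e+01, -1.27146419e+00, -1.53836918e+01,
       -5.25627541e-02,  1.94468492e-03,  2.74097050e-05]), 'tool_pos': array([0.23384578, 0.57901161, 0.23799045]), 'eef_rot': array([ 1.90678143e-01,  9.81652273e-01, -8.07046510e-04, -9.24909960e-05]), 'contact_force': array([-0.09222106,  0.5378166 ,  0.50232531]), 'moment': array([ 0.02392948, -0.01767827, -0.02586637]), 'finger_force': 0.0, 'opening': 1.0031443558891084}
```

View pics/top1.png

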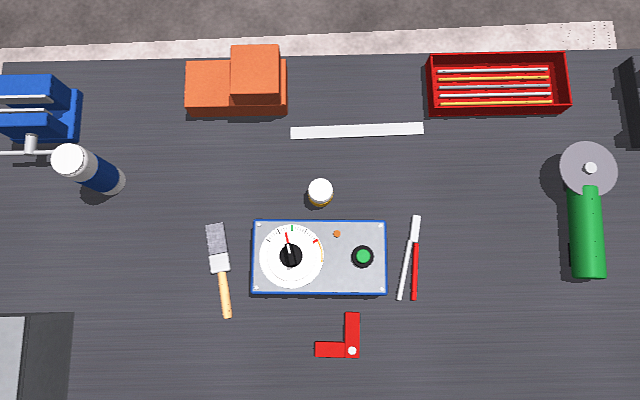

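The top view shows the box at about (319,257), the dial at (291,256), and the green button at (363,256). The red pointer sits slightly anticlockwise of the green tick. Next I'll measure these.

```bash
cat > m.py <<'E'
from h import *
z=np.load('pics/top1.png.npz');p=z['p'];d=z['d'];c=r.calibration('top')
h=cv2.cvtColor(p,cv2.COLOR_RGB2HSV)
def cen(m): 
    v,u=np.nonzero(m);return u,v
box=np.zeros(p.shape[:2],bool);box[215:300,245:392]=1
blue=(box&(h[...,0]>100)&(h[...,0]<125)&(h[...,1]>120)).astype(np.uint8)
u,v=cen(blue); P=np.array([onz(c,a,b,.07)[:2] for a,b in zip(u,v)])
rc=cv2.minAreaRect((P*1000).astype(np.float32));print('box(blue)',rc)
g=box&(h[...,0]>50)&(h[...,0]<85)&(h[...,1]>120);g[:,:340]=0
u,v=cen(g);print('btn px',u.mean(),v.mean(),len(u));
o,dd=ray(c,u.mean(),v.mean());print('btn top by depth',o+dd*np.median(d[g]))
w=(box&(h[...,1]<25)&(h[...,2]>225)).astype(np.uint8);w[:,335:]=0
n,l,st,ce=cv2.connectedComponentsWithStats(w);i=1+st[1:,4].argmax();print(st[i])
pts=np.argwhere(l==i)[:,::-1].astype(np.float32)
hull=cv2.convexHull(np.array([onz(c,a,b,.072)[:2]*1000 for a,b in pts],np.float32));print('scale',cv2.minEnclosingCircle(hull),cv2.fitEllipse(hull))
red=box&((h[...,0]<8)|(h[...,0]>172))&(h[...,1]>120);red[:,:270]=0
n,l,st,ce=cv2.connectedComponentsWithStats(red.astype(np.uint8))
for i in range(1,n): print('red',st[i],ce[i],onz(c,*ce[i],.077))
g=box&(h[...,0]>45)&(h[...,0]<90)&(h[...,1]>80);g[:,340:]=0
u,v=cen(g);print('green tick',u.mean(),v.mean(),onz(c,u.mean(),v.mean(),.072))
E
python3 m.py; python3 -c "
import cv2;p=cv2.imread('pics/top1.png');cv2.imwrite('pics/c1.png',cv2.resize(p[210:305,240:395],None,fx=5,fy=5,interpolation=2))"
```

```text
box(blue) ((510.0162048339844, 44.47863006591797), (268.5924072265625, 148.4731903076172), 88.2518539428711)
btn px 362.6909090909091 255.5818181818182 165
btn top by depth [ 0.50770441 -0.04034959  0.09167226]
[ 259  224   65   65 2677]
scale ((511.7044982910156, 99.14909362792969), 64.264892578125) ((512.2402954101562, 99.15169525146484), (126.26361083984375, 128.16323852539062), 0.5238156914710999)
red [285 232   4  11  23] [286.39130435 237.30434783] [0.5478925  0.10774533 0.077     ]
red [313 239   5   4  12] [315.  240.5] [0.54035378 0.05120378 0.077     ]
green tick 291.5 227.5 [0.56792219 0.09773091 0.072     ]
```

View pics/c1.png

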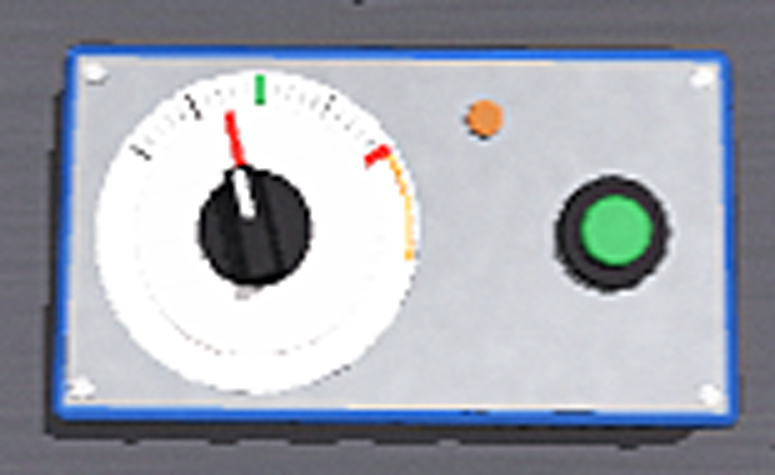

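Request:
{"fn": "step_arm", "kwargs": {"increments": [[[1.4, -2.4, 0], [0, 0, 1.8]], [[1.4, -2.4, 0], [0, 0, 1.8]], [[1.4, -2.4, 0], [0, 0, 1.8]], [[1.4, -2.4, 0], [0, 0, 1.8]], [[1.4, -2.4, 0], [0, 0, 1.8]], [[1.4, -2.4, 0], [0, 0, 1.8]], [[1.4, -2.4, 0], [0, 0, 1.8]], [[1.4, -2.4, 0], [0, 0, 1.8]], [[1.4, -2.4, 0], [0, 0, 1.8]], [[1.4, -2.4, 0], [0, 0, 1.8]]], "fingers": 0.7, "grip_force": 40}}

```text
clock: 1.1
tool_pos: [0.3743, 0.3383, 0.2385]
eef_rot: [0.034, 0.999, -0.0, -0.0]
contact_force: [-0.5, -0.7, -0.7]
opening: 0.699
finger_force: 0.0
```

Request:
{"fn": "step_arm", "kwargs": {"increments": [[[1.4, -2.4, 0], [0, 0, 1.8]], [[1.4, -2.4, 0], [0, 0, 1.8]], [[1.4, -2.4, 0], [0, 0, 1.8]], [[1.4, -2.4, 0], [0, 0, 1.8]], [[1.4, -2.4, 0], [0, 0, 1.8]], [[1.4, -2.4, 0], [0, 0, 1.8]], [[1.4, -2.4, 0], [0, 0, 1.8]], [[1.4, -2.4, 0], [0, 0, 1.8]], [[1.4, -2.4, 0], [0, 0, 1.8]], [[0, 0, 0], [0, 0, 0]]]}}

```text
clock: 2.1
tool_pos: [0.5017, 0.1188, 0.2381]
eef_rot: [-0.103, 0.995, -0.001, -0.0]
contact_force: [0.3, -0.9, -1.2]
opening: 0.699
finger_force: 0.0
```

```bash
cat > st.py <<'E'
from h import *
from scipy.spatial.transform import Rotation as Ro
def st():
    s=r.get_state();M=Ro.from_quat(s['eef_rot']).as_matrix()
    print('t %.2f'%s['clock'],'tcp',np.round(s['tool_pos'],4),'yawY %.2f'%np.degrees(np.arctan2(M[1,1],M[0,1])),'z',np.round(M[:,2],3),'q',np.round(s['q'],2),'F',np.round(s['contact_force'],2),'M',np.round(s['moment'],3),'op %.3f'%s['opening'],'ff %.1f'%s['finger_force']);return s
if __name__=='__main__': st()
E
python3 - <<'E'
from st import *
st();p,d,c=snap('wrist','w1.png');print({k:np.round(v,3).tolist() for k,v in c.items()})
np.savez('pics/w1c.npz',**c)
E
```

```text
t 2.10 tcp [0.5017 0.1188 0.2381] yawY 101.82 z [-0.    -0.003 -1.   ] q [-0.05  0.57 -0.43  1.88  0.34  0.76  1.11] F [ 0.3  -0.91 -1.18] M [ 0.041  0.011 -0.029] op 0.699 ff 0.0
{'fov_y': 65.706, 'cx': 313.686, 'cy': 197.213, 'R': [[-0.203, 0.979, -0.003], [0.947, 0.197, 0.254], [0.25, 0.049, -0.967]], 't': [-0.013, -0.533, 0.258]}
```

View pics/w1.png

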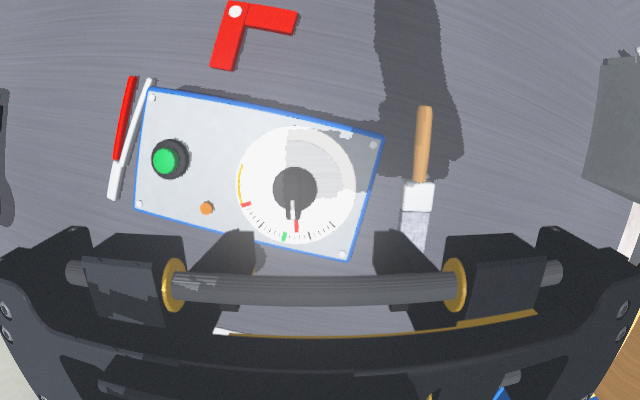

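The wrist view shows the white bar line and red pointer at about (294,205)–(297,230), the green tick at (284,237) and the red top mark at (246,205). The dial is clear and the fingers are well above it.

```bash
cat > wp.py <<'E'
from h import *
AX=np.array([.512,.0993]);YAW=-.0305
def meas(p,c,ax0=AX):
    h=cv2.cvtColor(p,cv2.COLOR_RGB2HSV)
    H,W=p.shape[:2]; XY=np.full((H,W,2),9.)
    for v in range(H):
        for u in range(W):
            q=onz(c,u,v,.0745,True); XY[v,u]=q[:2]
    D=XY-ax0; R=np.hypot(D[...,0],D[...,1])*1e3; A=(np.arctan2(D[...,1],D[...,0])-YAW+np.pi)%(2*np.pi)-np.pi
    red=((h[...,0]<8)|(h[...,0]>172))&(h[...,1]>110)&(h[...,2]>60)
    grn=(h[...,0]>45)&(h[...,0]<90)&(h[...,1]>80)
    for n,m in(('pointer',red&(R<49)),('redtick',red&(R>50)&(R<66)),('green',grn&(R>45)&(R<68))):
        print(n,m.sum(),*( (('ang %.3f R %.1f'%(A[m].mean(),R[m].mean())),'min %.2f'%(10-10*A[m].mean()),D[m].mean(0).round(4)) if m.any() else ()))
    w=(h[...,1]<30)&(h[...,2]>140)&(R<80)
    return w,XY
if __name__=='__main__':
    z=np.load('pics/w1.png.npz');c=dict(np.load('pics/w1c.npz'));meas(z['p'],c)
E
python3 wp.py
```

```text
pointer 36 ang 0.277 R 41.1 min 7.23 [0.0399 0.01  ]
redtick 29 ang -1.013 R 54.8 min 20.13 [ 0.0276 -0.0473]
green 30 ang 0.015 R 54.6 min 9.85 [ 0.0546 -0.0008]
```

Request:
{"fn": "step_arm", "kwargs": {"increments": [[[0.3, -0.6, -1.2], [0, 0, 0.8]], [[0.3, -0.6, -1.2], [0, 0, 0.8]], [[0.2, -0.4, -1.2], [0, 0, 0]], [[0.1, -0.2, -1.2], [0, 0, 0]], [[0, 0, -1.2], [0, 0, 0]], [[0, 0, -1.2], [0, 0, 0]], [[0, 0, -1.2], [0, 0, 0]], [[0, 0, -1.2], [0, 0, 0]], [[0, 0, 0], [0, 0, 0]], [[0, 0, 0], [0, 0, 0]]]}}

```text
clock: 3.15
tool_pos: [0.5089, 0.1057, 0.1425]
eef_rot: [-0.12, 0.993, 0.0, -0.0]
contact_force: [-0.3, 0.3, -0.6]
opening: 0.698
finger_force: 0.0
```

```bash
python3 st.py
```

```text
t 3.15 tcp [0.5089 0.1057 0.1425] yawY 103.83 z [-0.  0. -1.] q [-0.08  0.72 -0.35  1.97  0.46  0.54  1.07] F [-0.34  0.26 -0.65] M [ 0.051  0.027 -0.038] op 0.698 ff 0.0
```

Request:
{"fn": "step_arm", "kwargs": {"increments": [[[0.1, -0.2, 0], [0, 0, 0]], [[0.1, -0.2, 0], [0, 0, 0]], [[0.1, -0.2, -0.9], [0, 0, 0]], [[0, 0, -0.9], [0, 0, 0]], [[0, 0, -0.9], [0, 0, 0]], [[0, 0, -0.9], [0, 0, 0]], [[0, 0, -0.9], [0, 0, 0]], [[0, 0, -0.9], [0, 0, 0]], [[0, 0, 0], [0, 0, 0]], [[0, 0, 0], [0, 0, 0]]]}}

```text
clock: 4.15
tool_pos: [0.5119, 0.0997, 0.0885]
eef_rot: [-0.12, 0.993, 0.0, -0.0]
contact_force: [0.7, 0.4, -0.6]
opening: 0.697
finger_force: 0.0
```

Run:
```python
from st import *
st();p,d,c=snap('wrist','w2.png');np.savez('pics/w2c.npz',**c)
from wp import meas
meas(p,c)
```

```text
t 4.15 tcp [0.5119 0.0997 0.0885] yawY 103.83 z [-0. -0. -1.] q [-0.11  0.81 -0.28  1.99  0.52  0.41  1.02] F [ 0.74  0.36 -0.61] M [ 0.052 -0.045 -0.012] op 0.697 ff 0.0
pointer 0
redtick 0
green 94 ang 0.011 R 55.2 min 9.89 [ 0.0552 -0.0011]
```

View pics/w2.png

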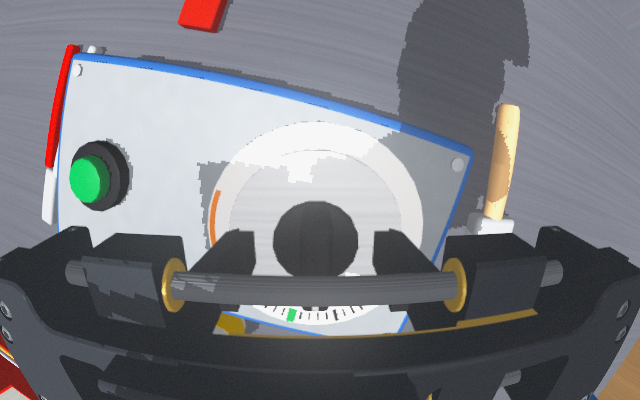

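The knob is centred between the fingers at about (315,240), and the pointer is hidden behind the gripper. I'll close on it.

Request:
{"fn": "step_arm", "kwargs": {"increments": [[[0, 0, 0], [0, 0, 0]], [[0, 0, 0], [0, 0, 0]], [[0, 0, 0], [0, 0, 0]], [[0, 0, 0], [0, 0, 0]], [[0, 0, 0], [0, 0, 0]], [[0, 0, 0], [0, 0, 0]], [[0, 0, 0], [0, 0, 0]], [[0, 0, 0], [0, 0, 0]], [[0, 0, 0], [0, 0, 0]], [[0, 0, 0], [0, 0, 0]]], "fingers": 0, "grip_force": 40}}

```text
clock: 5.2
tool_pos: [0.5119, 0.1002, 0.0888]
eef_rot: [-0.121, 0.993, 0.0, 0.0]
contact_force: [-1.2, 1.6, 0.8]
opening: 0.152
finger_force: 40.0
```

```bash
python3 st.py
```

```text
t 5.20 tcp [0.5119 0.1002 0.0888] yawY 103.85 z [ 0.     0.001 -1.   ] q [-0.11  0.81 -0.28  1.99  0.52  0.41  1.02] F [-1.24  1.58  0.8 ] M [ 0.554  0.278 -0.007] op 0.152 ff 40.0
```

Request:
{"fn": "step_arm", "kwargs": {"increments": [[[0, 0, 0], [0, 0, -4]], [[0, 0, 0], [0, 0, -4]], [[0, 0, 0], [0, 0, -4]], [[0, 0, 0], [0, 0, -4]], [[0, 0, 0], [0, 0, -4]], [[0, 0, 0], [0, 0, -4]], [[0, 0, 0], [0, 0, -4]], [[0, 0, 0], [0, 0, -4]], [[0, 0, 0], [0, 0, -4]], [[0, 0, 0], [0, 0, 0]]]}}

```text
clock: 6.2
tool_pos: [0.5118, 0.1002, 0.0888]
eef_rot: [0.192, 0.981, 0.0, -0.0]
contact_force: [-2.3, 3.5, 2.1]
opening: 0.155
finger_force: 40.0
```

```bash
python3 st.py
```

```text
t 6.20 tcp [0.5118 0.1002 0.0888] yawY 67.87 z [-0.  0. -1.] q [-0.2   0.8  -0.13  2.    0.27  0.36  0.64] F [-2.35  3.46  2.13] M [0.606 0.352 0.115] op 0.155 ff 40.0
```

Request:
{"fn": "step_arm", "kwargs": {"increments": [[[0, 0, 0], [0, 0, -4]], [[0, 0, 0], [0, 0, -4]], [[0, 0, 0], [0, 0, -4]], [[0, 0, 0], [0, 0, -4]], [[0, 0, 0], [0, 0, -4]], [[0, 0, 0], [0, 0, -4]], [[0, 0, 0], [0, 0, -4]], [[0, 0, 0], [0, 0, -4]], [[0, 0, 0], [0, 0, -4]], [[0, 0, 0], [0, 0, -4]]]}}

```text
clock: 7.2
tool_pos: [0.5118, 0.1002, 0.0888]
eef_rot: [0.516, 0.856, 0.0, -0.0]
contact_force: [-0.4, 2.8, 1.9]
opening: 0.154
finger_force: 40.0
```

Request:
{"fn": "step_arm", "kwargs": {"increments": [[[0, 0, 0], [0, 0, -2]], [[0, 0, 0], [0, 0, -2]], [[0, 0, 0], [0, 0, -2]], [[0, 0, 0], [0, 0, -2]], [[0, 0, 0], [0, 0, -2]], [[0, 0, 0], [0, 0, -2]], [[0, 0, 0], [0, 0, -2]], [[0, 0, 0], [0, 0, -2]], [[0, 0, 0], [0, 0, 0]], [[0, 0, 0], [0, 0, 0]]]}}

```text
clock: 8.2
tool_pos: [0.5118, 0.1, 0.0888]
eef_rot: [0.631, 0.776, 0.0, -0.0]
contact_force: [-1.1, 5.3, 4.0]
opening: 0.154
finger_force: 40.0
```

```bash
python3 st.py
```

```text
t 8.20 tcp [0.5118 0.1    0.0888] yawY 11.80 z [-0.  0. -1.] q [-0.32  0.8   0.07  2.   -0.15  0.34  0.07] F [-1.13  5.35  3.97] M [1.038 0.538 0.137] op 0.154 ff 40.0
```

Request:
{"fn": "step_arm", "kwargs": {"increments": [[[0, 0.03, 0.02], [0, 0, -1.5]], [[0, 0, 0], [0, 0, -1.5]], [[0, 0, 0], [0, 0, -1.5]], [[0, 0, 0], [0, 0, -1.5]], [[0, 0, 0], [0, 0, -1.5]], [[0, 0, 0], [0, 0, -1.5]], [[0, 0, 0], [0, 0, -1.5]], [[0, 0, 0], [0, 0, -1.5]], [[0, 0, 0], [0, 0, 0]], [[0, 0, 0], [0, 0, 0]]]}}

```text
clock: 9.2
tool_pos: [0.5118, 0.1, 0.0888]
eef_rot: [0.708, 0.706, -0.0, -0.0]
contact_force: [-1.8, 4.2, 1.0]
opening: 0.157
finger_force: 40.0
```

```bash
python3 st.py
```

```text
t 9.20 tcp [0.5118 0.1    0.0888] yawY -0.19 z [-0.001  0.    -1.   ] q [-0.35  0.81  0.11  2.   -0.24  0.35 -0.05] F [-1.76  4.22  0.99] M [1.024 0.583 0.107] op 0.157 ff 40.0
```

Request:
{"fn": "step_arm", "kwargs": {"increments": [[[0, 0, 0], [0, 0, -1.5]], [[0, 0, 0], [0, 0, -1.5]], [[0, 0, 0], [0, 0, -1.5]], [[0, 0, 0], [0, 0, -1.5]], [[0, 0, 0], [0, 0, -1.5]], [[0, 0, 0], [0, 0, -1.5]], [[0, 0, 0], [0, 0, -1]], [[0, 0, 0], [0, 0, 0]], [[0, 0, 0], [0, 0, 0]], [[0, 0, 0], [0, 0, 0]]]}}

```text
clock: 10.2
tool_pos: [0.5118, 0.1, 0.0888]
eef_rot: [0.767, 0.642, -0.0, -0.0]
contact_force: [-1.7, 5.3, 0.5]
opening: 0.157
finger_force: 40.0
```

```bash
python3 st.py
```

```text
t 10.20 tcp [0.5118 0.1    0.0888] yawY -10.17 z [-0.001  0.    -1.   ] q [-0.37  0.81  0.15  2.   -0.32  0.35 -0.14] F [-1.67  5.27  0.52] M [1.115 0.557 0.11 ] op 0.157 ff 40.0
```

Still the plain drag torque, so it has not reached the stop yet.

Request:
{"fn": "step_arm", "kwargs": {"increments": [[[0, 0, 0], [0, 0, -1.5]], [[0, 0, 0], [0, 0, -1.5]], [[0, 0, 0], [0, 0, -1.5]], [[0, 0, 0], [0, 0, -1.5]], [[0, 0, 0], [0, 0, -1.5]], [[0, 0, 0], [0, 0, -1.5]], [[0, 0, 0], [0, 0, -1]], [[0, 0, 0], [0, 0, 0]], [[0, 0, 0], [0, 0, 0]], [[0, 0, 0], [0, 0, 0]]]}}

```text
clock: 11.2
tool_pos: [0.5118, 0.1001, 0.0888]
eef_rot: [0.82, 0.573, -0.0, -0.0]
contact_force: [-1.0, 4.5, 0.3]
opening: 0.152
finger_force: 40.0
```

```bash
python3 st.py
```

```text
t 11.20 tcp [0.5118 0.1001 0.0888] yawY -20.14 z [-0.001  0.    -1.   ] q [-0.39  0.81  0.19  2.01 -0.39  0.36 -0.25] F [-0.96  4.52  0.32] M [1.069 0.512 0.173] op 0.152 ff 40.0
```

Request:
{"fn": "step_arm", "kwargs": {"increments": [[[0, 0, 0], [0, 0, -1]], [[0, 0, 0], [0, 0, -1]], [[0, 0, 0], [0, 0, -1]], [[0, 0, 0], [0, 0, -1]], [[0, 0, 0], [0, 0, -1]], [[0, 0, 0], [0, 0, 0]], [[0, 0, 0], [0, 0, 0]], [[0, 0, 0], [0, 0, 0]], [[0, 0, 0], [0, 0, 0]], [[0, 0, 0], [0, 0, 0]]]}}

```text
clock: 12.2
tool_pos: [0.5118, 0.1001, 0.0888]
eef_rot: [0.844, 0.536, -0.0, -0.0]
contact_force: [-1.4, 4.2, -0.5]
opening: 0.158
finger_force: 40.0
```

```bash
python3 st.py
```

```text
t 12.20 tcp [0.5118 0.1001 0.0888] yawY -25.12 z [-0.001  0.    -1.   ] q [-0.4   0.81  0.2   2.01 -0.43  0.36 -0.3 ] F [-1.4   4.21 -0.5 ] M [1.111 0.509 0.292] op 0.158 ff 40.0
```

Run:
```python
from st import *
m=[]
for i in range(10):
    p,d=r.snapshot('side'); m.append(r.get_state()['moment'][2])
print(np.round(m,3),np.mean(m)); cv2.imwrite('pics/s2.png',cv2.resize(p[100:330,150:450],None,fx=2.5,fy=2.5)[:,:,::-1]);st()
```

```text
[0.285 0.272 0.279 0.277 0.231 0.255 0.205 0.25  0.258 0.27 ] 0.25812099723812765
t 12.70 tcp [0.5118 0.1001 0.0888] yawY -25.12 z [-0.001  0.    -1.   ] q [-0.4   0.81  0.2   2.01 -0.43  0.36 -0.3 ] F [-2.29  5.48 -0.73] M [1.043 0.539 0.27 ] op 0.153 ff 40.0
```

View pics/s2.png

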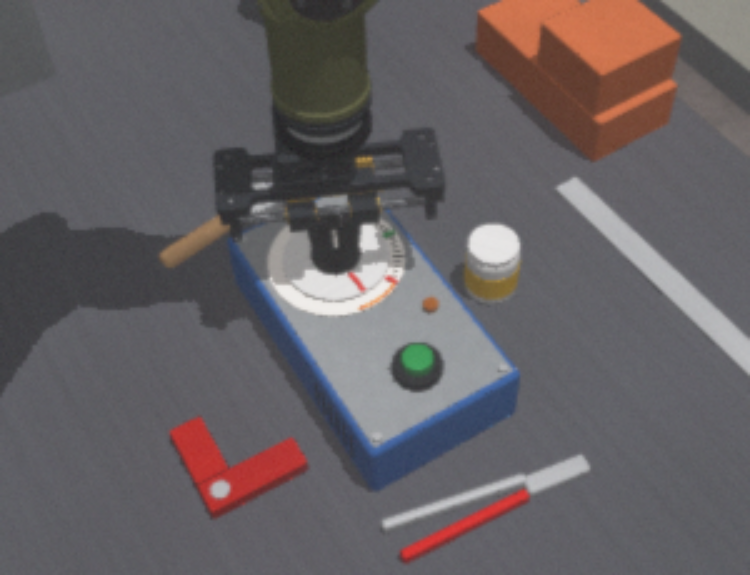

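The side view shows the pointer past the red tick, at crop (357,281), with the stop torque at about 0.26 N m. I'll add 4° for margin, hold, and check the lead against the pointer.

Request:
{"fn": "step_arm", "kwargs": {"increments": [[[0, 0, 0], [0, 0, -1]], [[0, 0, 0], [0, 0, -1]], [[0, 0, 0], [0, 0, -1]], [[0, 0, 0], [0, 0, -1]], [[0, 0, 0], [0, 0, 0]], [[0, 0, 0], [0, 0, 0]], [[0, 0, 0], [0, 0, 0]], [[0, 0, 0], [0, 0, 0]], [[0, 0, 0], [0, 0, 0]], [[0, 0, 0], [0, 0, 0]]]}}

```text
clock: 13.7
tool_pos: [0.5118, 0.1001, 0.0889]
eef_rot: [0.862, 0.507, -0.0, -0.0]
contact_force: [-1.7, 5.0, -0.3]
opening: 0.154
finger_force: 40.0
```

```bash
cat > sp.py <<'E'
from st import *
def side(p,AX=np.array([.512,.0995]),YAW=-.0305):
    c=r.calibration('side');h=cv2.cvtColor(p,cv2.COLOR_RGB2HSV)
    red=((h[...,0]<8)|(h[...,0]>172))&(h[...,1]>110)&(h[...,2]>60)
    grn=(h[...,0]>45)&(h[...,0]<90)&(h[...,1]>80)
    for n,m,z,lo,hi in(('pointer',red,.077,20,48),('redtick',red,.072,51,66),('green',grn,.072,45,68)):
        P=np.array([onz(c,u,v,z)[:2]-AX for v,u in np.argwhere(m)]);R=np.hypot(*P.T)*1e3;P=P[(R>lo)&(R<hi)]
        if len(P): q=P.mean(0);a=np.arctan2(q[1],q[0])-YAW;print(n,len(P),'ang %.3f R %.1f min %.2f'%(a,np.hypot(*q)*1e3,10-10*a))
if __name__=='__main__':
    m=[]
    for i in range(8):
        p,d=r.snapshot('side');m.append(r.get_state()['moment'][2])
    print(np.mean(m));side(p);s=st();M=Ro.from_quat(s['eef_rot']).as_matrix();print('knob box ang',np.arctan2(M[1,1],M[0,1])-np.pi/2+.0305)
E
python3 sp.py
```

```text
0.3063949391490196
pointer 12 ang -1.526 R 35.5 min 25.26
redtick 5 ang -0.993 R 56.7 min 19.93
green 3 ang 0.014 R 54.6 min 9.86
t 14.10 tcp [0.5118 0.1001 0.0889] yawY -29.10 z [-0.001  0.    -1.   ] q [-0.41  0.82  0.22  2.01 -0.46  0.37 -0.34] F [-2.53  4.1  -0.55] M [1.026 0.456 0.241] op 0.151 ff 40.0
knob box ang -2.0482545012114928
```

Firmly against the stop: the lead is about 0.51 rad by both torque and image, and it has been held. Now turning back.

Request:
{"fn": "step_arm", "kwargs": {"increments": [[[0, 0, 0], [0, 0, 4]], [[0, 0, 0], [0, 0, 4]], [[0, 0, 0], [0, 0, 4]], [[0, 0, 0], [0, 0, 4]], [[0, 0, 0], [0, 0, 4]], [[0, 0, 0], [0, 0, 4]], [[0, 0, 0], [0, 0, 4]], [[0, 0, 0], [0, 0, 4]], [[0, 0, 0], [0, 0, 4]], [[0, 0, 0], [0, 0, 4]]]}}

```text
clock: 15.1
tool_pos: [0.5118, 0.1, 0.0888]
eef_rot: [0.636, 0.771, 0.0, -0.0]
contact_force: [-1.9, 4.2, 0.7]
opening: 0.155
finger_force: 40.0
```

Request:
{"fn": "step_arm", "kwargs": {"increments": [[[0, 0, 0], [0, 0, 4]], [[0, 0, 0], [0, 0, 4]], [[0, 0, 0], [0, 0, 4]], [[0, 0, 0], [0, 0, 4]], [[0, 0, 0], [0, 0, 4]], [[0, 0, 0], [0, 0, 4]], [[0, 0, 0], [0, 0, 4]], [[0, 0, 0], [0, 0, 4]], [[0, 0, 0], [0, 0, 4]], [[0, 0, 0], [0, 0, 4]]]}}

```text
clock: 16.1
tool_pos: [0.5119, 0.1, 0.0888]
eef_rot: [0.334, 0.942, 0.0, 0.0]
contact_force: [-3.0, 5.2, 0.1]
opening: 0.157
finger_force: 40.0
```

Request:
{"fn": "step_arm", "kwargs": {"increments": [[[0, 0, 0], [0, 0, 4]], [[0, 0, 0], [0, 0, 4]], [[0, 0, 0], [0, 0, 4]], [[0, 0, 0], [0, 0, 4]], [[0, 0, 0], [0, 0, 4]], [[0, 0, 0], [0, 0, 4]], [[0, 0, 0], [0, 0, 4]], [[0, 0, 0], [0, 0, 4]], [[0, 0, 0], [0, 0, 4]], [[0, 0, 0], [0, 0, 4]]]}}

```text
clock: 17.1
tool_pos: [0.512, 0.1, 0.0888]
eef_rot: [-0.008, 1.0, 0.001, 0.0]
contact_force: [-1.5, 4.4, 1.6]
opening: 0.154
finger_force: 40.0
```

Request:
{"fn": "step_arm", "kwargs": {"increments": [[[0, 0, 0], [0, 0, 2]], [[0, 0, 0], [0, 0, 1]], [[0, 0, 0], [0, 0, 1]], [[0, 0, 0], [0, 0, 0]], [[0, 0, 0], [0, 0, 0]], [[0, 0, 0], [0, 0, 0]], [[0, 0, 0], [0, 0, 0]], [[0, 0, 0], [0, 0, 0]], [[0, 0, 0], [0, 0, 0]], [[0, 0, 0], [0, 0, 0]]]}}

```text
clock: 18.1
tool_pos: [0.512, 0.1001, 0.0888]
eef_rot: [-0.042, 0.999, 0.001, 0.0]
contact_force: [-3.8, 3.7, 1.9]
opening: 0.154
finger_force: 40.0
```

```bash
python3 sp.py
```

```text
-0.13801470930619603
redtick 6 ang -1.002 R 57.2 min 20.02
t 18.50 tcp [0.512  0.1    0.0888] yawY 94.76 z [ 0.001  0.001 -1.   ] q [-0.14  0.8  -0.24  1.99  0.46  0.39  0.92] F [-3.1   4.11  1.28] M [ 1.054  0.673 -0.117] op 0.156 ff 40.0
knob box ang 0.11355493990570367
```

Request:
{"fn": "step_arm", "kwargs": {"increments": [[[0, 0, 0], [0, 0, 1]], [[0, 0, 0], [0, 0, 1]], [[0, 0, 0], [0, 0, 1]], [[0, 0, 0], [0, 0, 1]], [[0, 0, 0], [0, 0, 1]], [[0, 0, 0], [0, 0, 0]], [[0, 0, 0], [0, 0, 0]], [[0, 0, 0], [0, 0, 0]], [[0, 0, 0], [0, 0, 0]], [[0, 0, 0], [0, 0, 0]]]}}

```text
clock: 19.5
tool_pos: [0.512, 0.1, 0.0888]
eef_rot: [-0.085, 0.996, 0.001, 0.0]
contact_force: [-3.2, 4.9, 1.8]
opening: 0.151
finger_force: 40.0
```

```bash
python3 st.py
```

```text
t 19.50 tcp [0.512  0.1    0.0888] yawY 99.76 z [ 0.001  0.001 -1.   ] q [-0.12  0.81 -0.26  1.99  0.49  0.4   0.98] F [-3.23  4.87  1.8 ] M [ 1.091  0.741 -0.078] op 0.151 ff 40.0
```

Request:
{"fn": "step_arm", "kwargs": {"increments": [[[0, 0, 0], [0, 0, 0]], [[0, 0, 0], [0, 0, 0]], [[0, 0, 0], [0, 0, 0]], [[0, 0, 0], [0, 0, 0]], [[0, 0, 0], [0, 0, 0]], [[0, 0, 0], [0, 0, 0]], [[0, 0, 0], [0, 0, 0]], [[0, 0, 0], [0, 0, 0]], [[0, 0, 0], [0, 0, 0]], [[0, 0, 0], [0, 0, 0]]], "fingers": 0.7}}

```text
clock: 20.5
tool_pos: [0.512, 0.0999, 0.0889]
eef_rot: [-0.086, 0.996, 0.0, -0.0]
contact_force: [-0.5, 0.3, -0.3]
opening: 0.698
finger_force: 0.0
```

Request:
{"fn": "step_arm", "kwargs": {"increments": [[[0, 0, 1.5], [0, 0, 0]], [[0, 0, 1.5], [0, 0, 0]], [[0, 0, 1.5], [0, 0, 0]], [[-0.5, 0, 1.5], [0, 0, 0]], [[-0.5, 0, 1.5], [0, 0, 0]], [[-0.5, 0, 1.5], [0, 0, 0]], [[-0.5, 0, 1], [0, 0, 0]], [[0, 0, 0], [0, 0, 0]], [[0, 0, 0], [0, 0, 0]], [[0, 0, 0], [0, 0, 0]]]}}

```text
clock: 21.5
tool_pos: [0.4919, 0.0997, 0.1885]
eef_rot: [-0.085, 0.996, -0.0, -0.0]
contact_force: [-0.5, -0.2, -0.1]
opening: 0.7
finger_force: 0.0
```

Run:
```python
from sp import *
from wp import meas
c=r.calibration('wrist');st();p,d,c=snap('wrist','w3.png');meas(p,c)
q,_=r.snapshot('side');side(q)
cv2.imwrite('pics/w3c.png',cv2.resize(p[100:270,200:400],None,fx=3.5,fy=3.5,interpolation=2)[:,:,::-1])
```

```text
t 21.50 tcp [0.4919 0.0997 0.1885] yawY 99.81 z [-0.001 -0.    -1.   ] q [-0.05  0.63 -0.38  1.98  0.39  0.61  1.05] F [-0.51 -0.16 -0.09] M [0.069 0.008 0.025] op 0.700 ff 0.0
pointer 38 ang -0.007 R 43.9 min 10.07 [ 0.0438 -0.0017]
redtick 23 ang -1.014 R 52.5 min 20.14 [ 0.0264 -0.0454]
green 43 ang 0.016 R 54.6 min 9.84 [ 0.0546 -0.0008]
pointer 14 ang -0.017 R 35.1 min 10.17
redtick 5 ang -0.993 R 56.7 min 19.93
green 4 ang 0.008 R 55.5 min 9.92
```

View pics/w3c.png

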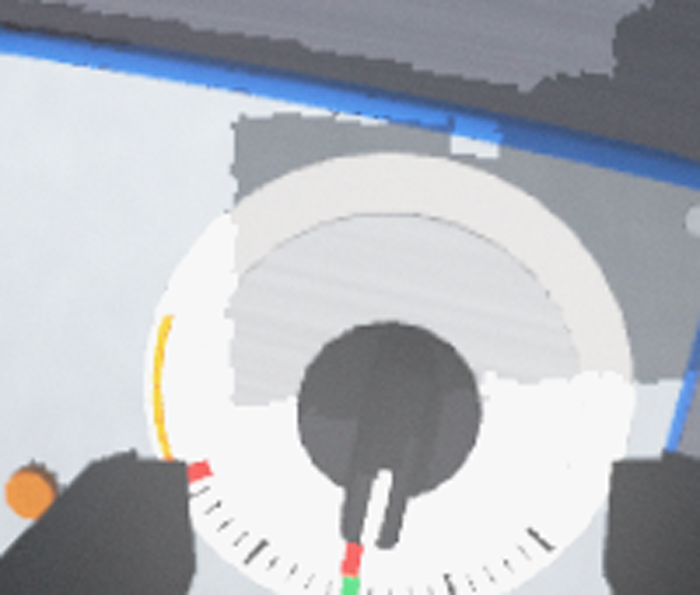

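The pointer reads 10.24 min relative to the green tick. It sits just below-left of the tick, and the knob is aligned with the pointer. I'll regrasp once to take off the last 0.24 min.

Request:
{"fn": "step_arm", "kwargs": {"increments": [[[0.5, 0, 0], [0, 0, -3.2]], [[0.5, 0, 0], [0, 0, -3.2]], [[0.5, 0, -1.2], [0, 0, -3.2]], [[0.5, 0, -1.3], [0, 0, -3.3]], [[0, 0, -1.5], [0, 0, 0]], [[0, 0, -1.5], [0, 0, 0]], [[0, 0, -1.5], [0, 0, 0]], [[0, 0, -1.5], [0, 0, 0]], [[0, 0, -1.5], [0, 0, 0]], [[0, 0, 0], [0, 0, 0]]]}}

```text
clock: 22.6
tool_pos: [0.5107, 0.0996, 0.087]
eef_rot: [0.027, 1.0, -0.001, -0.002]
contact_force: [-0.9, 0.0, -1.3]
opening: 0.698
finger_force: 0.0
```

Request:
{"fn": "step_arm", "kwargs": {"increments": [[[0, 0, 0], [0, 0, 0]], [[0, 0, 0], [0, 0, 0]], [[0, 0, 0], [0, 0, 0]], [[0, 0, 0], [0, 0, 0]], [[0, 0, 0], [0, 0, 0]], [[0, 0, 0], [0, 0, 0]], [[0, 0, 0], [0, 0, 0]], [[0, 0, 0], [0, 0, 0]], [[0, 0, 0], [0, 0, 0]], [[0, 0, 0], [0, 0, 0]]], "fingers": 0}}

```text
clock: 23.6
tool_pos: [0.5122, 0.1003, 0.0891]
eef_rot: [0.027, 1.0, 0.0, 0.0]
contact_force: [-0.4, 1.5, 3.6]
opening: 0.158
finger_force: 40.0
```

```bash
python3 st.py
```

```text
t 23.60 tcp [0.5122 0.1003 0.0891] yawY 86.93 z [ 0.001  0.001 -1.   ] q [-0.15  0.8  -0.21  1.99  0.41  0.39  0.83] F [-0.42  1.54  3.61] M [ 0.319  0.112 -0.079] op 0.158 ff 40.0
```

Request:
{"fn": "step_arm", "kwargs": {"increments": [[[0, 0, 0], [0, 0, 3]], [[0, 0, 0], [0, 0, 3]], [[0, 0, 0], [0, 0, 3]], [[0, 0, 0], [0, 0, 2]], [[0, 0, 0], [0, 0, 1]], [[0, 0, 0], [0, 0, 1]], [[0, 0, 0], [0, 0, 0.6]], [[0, 0, 0], [0, 0, 0.6]], [[0, 0, 0], [0, 0, 0]], [[0, 0, 0], [0, 0, 0]]]}}

```text
clock: 24.6
tool_pos: [0.5122, 0.1003, 0.0891]
eef_rot: [-0.097, 0.995, 0.0, 0.0]
contact_force: [0.3, 2.0, 4.9]
opening: 0.151
finger_force: 40.0
```

```bash
python3 st.py
```

```text
t 24.60 tcp [0.5122 0.1003 0.0891] yawY 101.14 z [ 0.001  0.001 -1.   ] q [-0.12  0.81 -0.27  1.99  0.51  0.41  0.98] F [0.32 1.97 4.94] M [ 0.573  0.114 -0.105] op 0.151 ff 40.0
```

Request:
{"fn": "step_arm", "kwargs": {"increments": [[[0, 0, 0], [0, 0, 0]], [[0, 0, 0], [0, 0, 0]], [[0, 0, 0], [0, 0, 0]], [[0, 0, 0], [0, 0, 0]], [[0, 0, 0], [0, 0, 0]], [[0, 0, 0], [0, 0, 0]], [[0, 0, 0], [0, 0, 0]], [[0, 0, 0], [0, 0, 0]], [[0, 0, 0], [0, 0, 0]], [[0, 0, 0], [0, 0, 0]]], "fingers": 0.7}}

```text
clock: 25.6
tool_pos: [0.512, 0.0999, 0.0889]
eef_rot: [-0.097, 0.995, 0.0, -0.0]
contact_force: [-0.6, 1.1, 0.3]
opening: 0.7
finger_force: 0.0
```

Request:
{"fn": "step_arm", "kwargs": {"increments": [[[0, 0, 1.5], [0, 0, 0]], [[0, 0, 1.5], [0, 0, 0]], [[0, 0, 1.5], [0, 0, 0]], [[-0.5, 0, 1.5], [0, 0, 0]], [[-0.5, 0, 1.5], [0, 0, 0]], [[-0.5, 0, 1.5], [0, 0, 0]], [[-0.5, 0, 1], [0, 0, 0]], [[0, 0, 0], [0, 0, 0]], [[0, 0, 0], [0, 0, 0]], [[0, 0, 0], [0, 0, 0]]]}}

```text
clock: 26.6
tool_pos: [0.4919, 0.0997, 0.1884]
eef_rot: [-0.097, 0.995, -0.0, -0.0]
contact_force: [0.6, 0.6, -0.1]
opening: 0.699
finger_force: 0.0
```

Run:
```python
from sp import *
from wp import meas
st();p,d,c=snap('wrist','w4.png');meas(p,c)
q,_=r.snapshot('side');side(q)
```

```text
t 26.60 tcp [0.4919 0.0997 0.1884] yawY 101.10 z [-0.001 -0.    -1.   ] q [-0.04  0.63 -0.4   1.98  0.4   0.61  1.06] F [ 0.64  0.62 -0.08] M [ 0.035  0.029 -0.005] op 0.699 ff 0.0
pointer 36 ang 0.033 R 44.2 min 9.67 [0.0442 0.0001]
redtick 17 ang -1.012 R 52.0 min 20.12 [ 0.0262 -0.0449]
green 46 ang 0.010 R 55.1 min 9.90 [ 0.0551 -0.0012]
pointer 13 ang 0.020 R 35.8 min 9.80
redtick 6 ang -0.995 R 55.8 min 19.95
green 4 ang 0.008 R 55.5 min 9.92
```

Run:
```python
from h import *
z=np.load('pics/w4.png.npz');p=z['p'];c=r.calibration('wrist');print('cam',-np.array(c['R']).T@c['t'])
cv2.imwrite('pics/w4c.png',cv2.resize(p[205:280,270:340],None,fx=8,fy=8,interpolation=0)[:,:,::-1])
h=cv2.cvtColor(p,cv2.COLOR_RGB2HSV);A=np.array([.512,.0993])
red=((h[...,0]<8)|(h[...,0]>172))&(h[...,1]>60)&(h[...,2]>60);grn=(h[...,0]>45)&(h[...,0]<90)&(h[...,1]>40)
for n,m,zz in(('p',red,.077),('g',grn,.072)):
    w=h[...,1].astype(float)
    P=[];W=[]
    for v,u in np.argwhere(m):
        q=onz(c,u,v,zz,True)[:2]-A
        if 20<np.hypot(*q)*1e3<64 and q[0]>.035: P.append(q);W.append(w[v,u])
    P=np.array(P)*1e3;print(n,len(P),np.average(P,axis=0,weights=W))
    for x in np.unique(P[:,0].round(-0)//3): k=P[:,0].round(0)//3==x;print(x*3,P[k,1].mean().round(2),k.sum())
```

```text
cam [0.42755375 0.08697571 0.33525187]
p 45 [42.75411875  0.07608633]
36.0 -0.71 2
39.0 0.07 15
42.0 0.47 14
45.0 -0.14 14
g 51 [56.33000357 -1.02232509]
51.0 -0.77 13
54.0 -1.31 13
57.0 -0.65 14
60.0 -1.4 11
```

View pics/w4c.png

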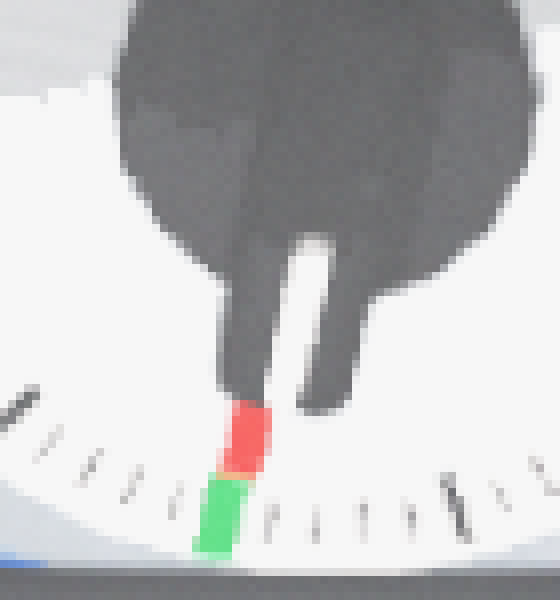

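The pointer's red tip sits within about 0.15 min of the green tick's line, at crop (245,440) against (222,515). That is on the mark and the knob is released. Now the button.

Request:
{"fn": "step_arm", "kwargs": {"increments": [[[0.3, -2, 0], [0, 0, 0]], [[0.3, -2, 0], [0, 0, 0]], [[0.3, -2, 0], [0, 0, 0]], [[0.2, -2, 0], [0, 0, 0]], [[0.2, -2, 0], [0, 0, 0]], [[0.2, -2, 0], [0, 0, 0]], [[0.1, -2, 0], [0, 0, 0]], [[0, 0, 0], [0, 0, 0]], [[0, 0, 0], [0, 0, 0]], [[0, 0, 0], [0, 0, 0]]], "fingers": 0, "grip_force": 20}}

```text
clock: 27.7
tool_pos: [0.508, -0.0386, 0.1888]
eef_rot: [-0.098, 0.995, 0.001, -0.0]
contact_force: [0.5, 0.4, -0.3]
opening: 0.003
finger_force: 0.0
```

Request:
{"fn": "step_arm", "kwargs": {"increments": [[[0, 0, -1], [0, 0, 0]], [[0, 0, -1], [0, 0, 0]], [[0, 0, -1], [0, 0, 0]], [[0, 0, -1], [0, 0, 0]], [[0, 0, -1], [0, 0, 0]], [[0, 0, -1], [0, 0, 0]], [[0, 0, -1], [0, 0, 0]], [[0, 0, -1], [0, 0, 0]], [[0, 0, 0], [0, 0, 0]], [[0, 0, 0], [0, 0, 0]]]}}

```text
clock: 28.7
tool_pos: [0.508, -0.0401, 0.1088]
eef_rot: [-0.097, 0.995, 0.0, -0.0]
contact_force: [1.0, 0.2, -0.6]
opening: 0.008
finger_force: 0.0
```

Run:
```python
from sp import *
st();p,_=r.snapshot('side');side(p)
cv2.imwrite('pics/s3.png',cv2.resize(p[130:330,180:400],None,fx=3,fy=3)[:,:,::-1])
```

```text
t 28.70 tcp [ 0.508  -0.0401  0.1088] yawY 101.12 z [-0.  0. -1.] q [ 0.18  0.77 -0.32  2.02  0.53  0.44  1.23] F [ 0.99  0.17 -0.58] M [0.025 0.064 0.003] op 0.008 ff 0.0
pointer 6 ang 0.016 R 31.2 min 9.84
```

View pics/s3.png

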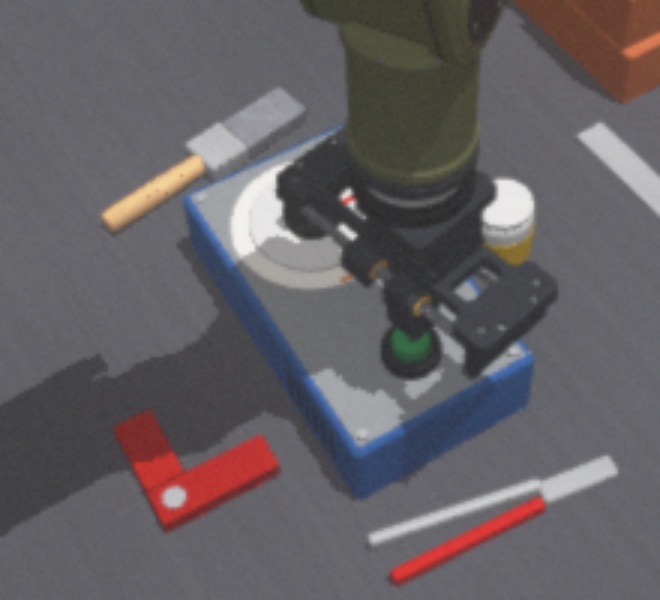

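The shut fingers are over the green button, at about (410,340), and the body clears the knob. Pressing.

Request:
{"fn": "step_arm", "kwargs": {"increments": [[[0, 0, -0.7], [0, 0, 0]], [[0, 0, -0.7], [0, 0, 0]], [[0, 0, -0.3], [0, 0, 0]], [[0, 0, -0.2], [0, 0, 0]], [[0, 0, -0.2], [0, 0, 0]], [[0, 0, -0.2], [0, 0, 0]], [[0, 0, 0], [0, 0, 0]], [[0, 0, 0], [0, 0, 0]], [[0, 0, 0], [0, 0, 0]], [[0, 0, 0], [0, 0, 0]]]}}

```text
clock: 29.75
tool_pos: [0.5079, -0.0402, 0.0864]
eef_rot: [-0.097, 0.995, -0.0, 0.0]
contact_force: [-3.0, -0.9, 8.1]
opening: 0.011
finger_force: 3.8
```

```bash
python3 st.py
```

```text
t 29.75 tcp [ 0.5079 -0.0402  0.0864] yawY 101.11 z [ 0. -0. -1.] q [ 0.16  0.8  -0.28  2.03  0.56  0.38  1.2 ] F [-3.01 -0.89  8.11] M [-0.011  0.421 -0.016] op 0.011 ff 3.8
```

Request:
{"fn": "step_arm", "kwargs": {"increments": [[[0, 0, -0.1], [0, 0, 0]], [[0, 0, 0], [0, 0, 0]], [[0, 0, 0], [0, 0, 0]], [[0, 0, 0], [0, 0, 0]], [[0, 0, 0], [0, 0, 0]], [[0, 0, 0], [0, 0, 0]], [[0, 0, 0], [0, 0, 0]], [[0, 0, 0], [0, 0, 0]], [[0, 0, 0], [0, 0, 0]], [[0, 0, 0], [0, 0, 0]]]}}

```text
clock: 30.75
tool_pos: [0.5079, -0.0402, 0.0863]
eef_rot: [-0.097, 0.995, -0.0, 0.0]
contact_force: [-3.5, -1.4, 16.3]
opening: 0.008
finger_force: 8.2
```

```bash
python3 st.py
```

```text
t 30.75 tcp [ 0.5079 -0.0402  0.0863] yawY 101.12 z [ 0.001 -0.001 -1.   ] q [ 0.16  0.8  -0.28  2.03  0.56  0.38  1.2 ] F [-3.49 -1.39 16.29] M [0.116 0.832 0.049] op 0.008 ff 8.2
```

Request:
{"fn": "step_arm", "kwargs": {"increments": [[[0, 0, 0.5], [0, 0, 0]], [[0, 0, 0.5], [0, 0, 0]], [[0, 0, 1.5], [0, 0, 0]], [[0, 0, 2], [0, 0, 0]], [[0, 0, 2.5], [0, 0, 0]], [[0, 0, 3], [0, 0, 0]], [[-1.5, -1, 3], [0, 0, 0]], [[-2, -2, 2], [0, 0, 0]], [[-2, -2, 0], [0, 0, 0]], [[-2, -2, 0], [0, 0, 0]]]}}

```text
clock: 31.75
tool_pos: [0.4328, -0.1109, 0.2356]
eef_rot: [-0.097, 0.995, -0.0, 0.001]
contact_force: [-0.1, -0.9, -0.4]
opening: 0.002
finger_force: 0.0
```

Request:
{"fn": "step_arm", "kwargs": {"increments": [[[-1, -3, 0], [0, 0, 0]], [[-1, -3, 0], [0, 0, 0]], [[-1, -3, 0], [0, 0, 0]], [[-1, -3, 0], [0, 0, 0]], [[0, -2, 0], [0, 0, 0]], [[0, 0, 0], [0, 0, 0]], [[0, 0, 0], [0, 0, 0]], [[0, 0, 0], [0, 0, 0]], [[0, 0, 0], [0, 0, 0]], [[0, 0, 0], [0, 0, 0]]]}}

```text
clock: 32.75
tool_pos: [0.3933, -0.2492, 0.235]
eef_rot: [-0.098, 0.995, 0.0, 0.0]
contact_force: [0.2, 0.7, -1.0]
opening: 0.004
finger_force: 0.0
```

Run:
```python
from sp import *
st();p,d,c=snap('top','top2.png')
q,_=r.snapshot('side');side(q)
h=cv2.cvtColor(p,cv2.COLOR_RGB2HSV);red=((h[...,0]<8)|(h[...,0]>172))&(h[...,1]>100);grn=(h[...,0]>45)&(h[...,0]<90)&(h[...,1]>80)
for n,m,z,lo,hi in(('p',red,.077,20,48),('g',grn,.072,48,66),('r',red,.072,50,66)):
    P=np.array([onz(c,u,v,z)[:2]-[.512,.0993] for v,u in np.argwhere(m)]);R=np.hypot(*P.T)*1e3;P=P[(R>lo)&(R<hi)]
    if len(P): x=P.mean(0);print(n,len(P),x,np.arctan2(x[1],x[0])+.0305)
cv2.imwrite('pics/top2c.png',cv2.resize(p[170:370,190:440],None,fx=3,fy=3,interpolation=2)[:,:,::-1])
```

```text
t 32.75 tcp [ 0.3933 -0.2492  0.235 ] yawY 101.22 z [ 0.  0. -1.] q [ 0.8   0.53 -0.51  2.02  0.4   0.69  1.8 ] F [ 0.22  0.66 -0.98] M [ 0.075 -0.001 -0.031] op 0.004 ff 0.0Traceback (most recent call last):
  File "<stdin>", line 3, in <module>
  File "sp.py", line 7, in side
    P=np.array([onz(c,u,v,z)[:2]-AX for v,u in np.argwhere(m)]);R=np.hypot(*P.T)*1e3;P=P[(R>lo)&(R<hi)]
                                                                  ~~~~~~~~^^^^^^
TypeError: hypot() takes from 2 to 3 positional arguments but 0 were given
```

Run:
```python
from h import *
c=r.calibration('top')
for f in('top1.png','top2.png'):
    p=np.load('pics/%s.npz'%f)['p']
    h=cv2.cvtColor(p,cv2.COLOR_RGB2HSV);red=((h[...,0]<8)|(h[...,0]>172))&(h[...,1]>70);grn=(h[...,0]>45)&(h[...,0]<90)&(h[...,1]>60)
    for n,m,z,lo,hi in(('p',red,.077,20,48),('g',grn,.072,48,66),('r',red,.072,50,66)):
        P=np.array([onz(c,u,v,z)[:2]-[.512,.0993] for v,u in np.argwhere(m)]).reshape(-1,2);R=np.hypot(P[:,0],P[:,1])*1e3;P=P[(R>lo)&(R<hi)]
        if len(P): x=P.mean(0);print(n,len(P),x,np.arctan2(x[1],x[0])+.0305)
cv2.imwrite('pics/top2c.png',cv2.resize(p[170:370,190:440],None,fx=3,fy=3,interpolation=2)[:,:,::-1])
```

```text
p 28 [0.03515406 0.00823757] 0.26067464693603104
g 12 [ 0.05592481 -0.0015691 ] 0.0024499694857798293
r 14 [ 0.0287486  -0.04777712] -0.9986107234143213
p 20 [ 0.03761509 -0.00020897] 0.024944632613858868
g 12 [ 0.05592481 -0.0015691 ] 0.0024499694857798293
r 13 [ 0.02911423 -0.04806838] -0.9957081504748553
```

View pics/top2c.png

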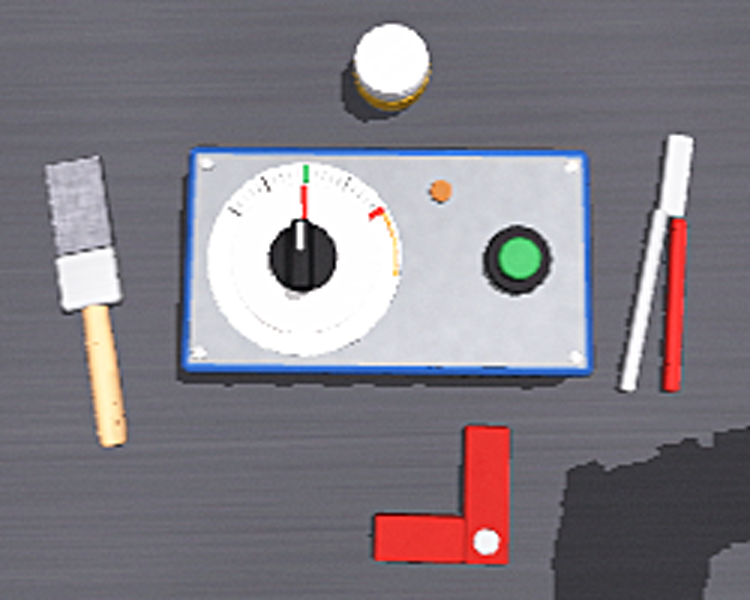

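The pointer is in line with the green tick at crop (304,200), about 9.8 min. The button is up again at (520,258), and the can, brush, square and pliers look undisturbed. Handing in.

```bash
python3 -c "
from plant import r
print(r.finish_job())"
```

```text
the job is handed in; nothing more can be done
None
```

I wound the timer firmly onto its end stop (about 0.51 rad of lead), turned it back to the 10-minute mark (reads about 9.8 min) and let go, then pressed the start button fully down and released it; nothing else on the bench appears to have moved.

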